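Snap the platform clip onto the mixer spindle

TASK

Fit the loose split clip to the platform mixer: press the catch on the front of the clear-lidded tool case so the lid springs open, take out the fork tool, and with the fork push the clip sideways along the platform, mouth first, until it snaps fully home in the groove round the foot of the spindle. Then lay the fork flat back inside the case without dropping it, let go, and leave the lid open. Do not touch the clip with the gripper or the arm, and do not shift the spray bottle, the jar, the vial or the carton.

Things in the scene. Friction and masses are not known exactly. Their poses are not given: they have to be found in the camera images.
- mixer: Platform mixer fixed to the table: white housing under a flat aluminium platform 260 (x) by 160 (y) mm, its top 60 mm above the table. Origin under the platform's centre at table height. It stands left or right of the table's middle, turned up to 15 degrees, +x roughly away from the robot. The steel spindle stands up out of the platform 55 mm from the centre along +x.
- groove (a point): Point on the spindle's axis at the platform's top face, axes as the mixer's. The groove is the bottom 12 mm of the spindle, 40 mm in diameter, right on the platform; above it is the spindle head, 48 mm in diameter, from 12 to 33 mm above the platform.
- clip: Dark steel split clip lying loose and flat on the platform, 8 mm thick, 72 long, 66 mm wide, 0.12 kg. Origin: centre of its bore, on its underside; +x points out of its open mouth, z up. Starts 80 to 100 mm from the spindle on the robot's side, up to 10 mm aside of the line through the spindle along the mixer's x, mouth turned up to 12 degrees off that line
- clip_mouth (a point): Point midway between the noses of the clip's arms (clip x = 14 mm). The two sprung arms run forward along y = +-21 to +-30 to x = 22 and end inside in round noses of 5 mm radius with 31 mm between them. They must spread over the 40 mm groove; this takes about 5 to 8 N; then they snap shut beyond it and draw the clip home by itself, its origin on the spindle's axis
- clip_back (a point): Middle of the rear face of the clip's solid back bar (clip x = -34 mm, underside); the bar is 66 mm wide, and a tab 22 mm wide sticks out rearward from the middle of this face to clip x = -50 mm
- fork: Fork tool, 0.18 kg, lying flat on the case's floor (5 mm above the table), prongs roughly to the case's +y. A flat steel plate 60 wide (y) and 8 mm thick, x = -45 to 28 mm, carries an upright black grip, 24 (x) by 30 (y) mm, from 8 to 62 mm high. Origin: under the grip's centre, on the plate's underside; x towards the prongs, z up
- fork_tip (a point): Point midway between the ends of the fork's two prongs (fork x = 50 mm, underside). Prongs: x = 28 to 50, y = +-14 to +-28, 8 mm thick. The 28 mm gap straddles the clip's tab and the prong ends press on the clip's back bar; the clip's origin is then 84 mm ahead of the fork's
- case: Grey tool case fixed to the table, 130 (x) by 200 (y) by 70 mm high, walls and floor 5 mm, origin under its centre at table height; open side up, under the lid. Its front (-x) with the catch faces the robot within 15 degrees. It stands on the other side of the table's middle from the mixer.
- lid (a joint): Opening angle of the clear flat lid (130 by 200 by 6 mm), hinged along the case's far (+x) top edge: 0 shut under the catch; a spring throws it up and back to 2.5 rad in one to two seconds when the catch is released, and holds it there.
- catch_pad (a point): Centre of the top face of the catch's grey thumb pad (43 by 44 mm), in front of the case 53 mm above the table. Pressing it down about 5 to 8 mm with some 6 N tilts the hook off the lid; the pad springs back up.
- spray: White bottle, 64 mm in diameter, 190 mm tall, standing on the table at the left; origin under its centre.
- jar: Amber jar, 44 mm in diameter, 60 mm tall, standing on the table between the mixer and the case; origin under its centre.
- vial: Glass vial, 24 mm in diameter, 40 mm tall, standing on the mixer's platform at the +y edge, beside the spindle; origin under its centre.
- carton: Paper carton, 120 by 160 by 85 mm high, at the right; origin under its centre.
Not all that is in view belongs to the job. There is more than one size of the clip; the job needs the largest.

How it is judged:
On the way, in this order (a step that is already met when the one before it is completed fails the run):
1. the case's lid has sprung open (value of joint lid above 2.2 rad), for 0.1 s.
2. the fork has been lifted out of the case (z of fork in the frame of case above 0.075 m and contact force between the fingers and fork above 1 N), for 0.1 s.
3. the clip has snapped home in the spindle's groove, the fork held in the gripper (horizontal distance between clip and groove below 0.004 m and z of clip in the frame of groove between -0.003 and 0.005 m and angle between clip's own z axis and vertical below 0.1 rad and contact force between the fingers and fork above 1 N), for 0.1 s.
4. the fork lies back in the open case (z of fork in the frame of case between 0 and 0.012 m and x of fork in the frame of case between -0.06 and 0.06 m and y of fork in the frame of case between -0.095 and 0.095 m and angle between fork's own z axis and vertical below 0.1 rad and value of joint lid above 2.2 rad), for 0.2 s.
At the end, for the whole second after the job is handed in: Clip flat in the groove, bore centre within 4 mm of the spindle axis, underside -3 to 5 mm from the platform; fork flat (0.1 rad) on the case floor inside its walls, underside under 12 mm above the case underside; lid open over 2.2 rad; fork and clip at rest, fork released (all of step 4 and horizontal distance between clip and groove below 0.004 m and z of clip in the frame of groove between -0.003 and 0.005 m and angle between clip's own z axis and vertical below 0.1 rad and linear speed of each of fork, clip below 0.02 m/s and contact force between the fingers and fork below 0.1 N); the robot touches nothing.
It fails at once if the gripper or the arm touches the clip itself (contact force between any of the fingers, the arm and clip above 1 N).
It fails at once if the fork is dropped into the case (hits its floor faster than 0.7 m/s) (horizontal distance between fork and case below 0.1 m and z of fork in the frame of case below 0.03 m and linear speed of fork above 0.7 m/s).
It fails at once if a bystander (spray bottle, jar or carton) is shifted by more than 30 mm, or the vial by more than 25 mm (distance of any of spray, jar, carton from where it was at the start of the episode above 0.03 m or distance of vial from where it was at the start of the episode above 0.025 m).
It also fails if it takes over 72 s, if anything falls off the work surface, if the arm or the gripper's body presses on something with over 40 N, if the wrist force passes 120 N, or if a joint passes its speed limit or range.

ROBOT

A 6-joint arm with a two-finger parallel gripper is mounted at the origin on the work surface. World frame = base frame: x ahead of the robot, y to its left, z up, the work surface at z = 0. Lengths are in m, angles in rad, forces in N, time in s.
With the tool pointing down it reaches from about 0.35 to 0.8 m from the base axis. Payload 7.3 kg.
Tool frame: the origin (TCP) lies between the finger pads; the fingertips stand 25 mm ahead of it and the grasp point (between the pads) lies 6 mm ahead of it (r.tip_extent is the distance from the TCP to the fingertips, in m); z points along the fingers, y is the direction in which the jaws open and shut (so a half turn about z gives the same grasp; the last joint's range is limited). The gripper opens to 85 mm and grips with 20 to 120 N. Pads are 22 mm wide; open, the fingers measure 114 mm over their backs; the gripper's body (76 mm by 85 mm) begins 54 mm behind the grasp point. The pads swing forward as they close: fully open they stand 13 mm farther back than shut.
Start: joints at [-0.146, 0.342, 1.524, -0, 1.275, -0.146], TCP at [0.525, 0, 0.256] pointing down, gripper open.
Joint ranges: [-2.53, 2.53], [-0.77, 2.02], [0.04, 2.7], [-1, 4.14], [0.28, 2.66], [-3.11, 3.11]. Speed limits (rad/s): [2.57, 2.57, 3.14, 3.14, 3.14, 3.14].

INTERFACE

Orientations are given as a unit quaternion [x, y, z, w].
In Python, from workcell import r, command_gripper, optics gives the robot as it stands. The module is installed in compiled form; this text tells all that it offers. Calls block until the motion is done:
- r.reach(position, orientation): joint-space move of the TCP to a pose.
- r.move_straight(position, orientation=None, speed=0.15, max_force=None): straight line of the TCP; orientation=None keeps the orientation; speed is the mean speed in m/s. With max_force (N) it stops when the force on the tool has changed by that much, and returns True; else False.
- r.movej(angles): joint-space move.
- command_gripper(opening, force=None): finger opening in m; force is the grip in N (None keeps the last); returns when the fingers have stopped.
- r.hold(seconds).
- r.solve_ik(position, orientation): joint angles nearest the present ones, or None.
- r.read_state(): the state.
- optics.get_image(name): name is "scene" or "side" or "wrist"; returns (picture, depth): 400x640x3 uint8, red, green, blue; 400x640 float32, m along the optical axis (not along the pixel's ray), 0 where there is no reading.
- optics.camera_model(name): a dict with "K" (3x3 intrinsics, pixels), "R" (3x3) and "t" (3): a world point X has camera coordinates R X + t; the wrist camera has in their place "tool_from_camera" (4x4, takes a point from camera to tool coordinates, whose origin is the TCP and whose axes are the flange's). Camera axes: x right, y down, z forward; pixel columns grow to the right and rows downward; lengths in m; the calibration is good to about 2 mm. A picture is of the moment at which its call begins: read the wrist's pose just before it. camera_model takes no time and is no camera call.
A pose or a line that the arm cannot do raises r.PlanningError and nothing moves.
- r.finish_job(): hands the job in, once; it reports no verdict.
The state is a dict: "time_s": time; "joint_positions": joint angles; "dq": joint speeds; "tau": joint torques, N m; "eef_pos": TCP position; "eef_rot": TCP orientation; "contact_force": force on the tool from outside, world axes, zero at the start; "torque": the same for the moment, N m; "grip_width": finger opening in m.
Only numpy, scipy, OpenCV 4.12 (cv2) and the standard library are available. Lean on these libraries where they do the work, as an engineer would, in place of code of your own. Each camera call takes 0.05 s, during which the arm holds its last target.

## Working session

There is one attempt and no reset: what is moved stays moved. The work goes in short steps, each a Python script; the robot and the scene stay as the last script left them, time stands still between calls to the robot, and variables do not carry over. Pictures are saved under pics/ and viewed, and the job is handed in when it is done.

```bash
ls; mkdir -p pics; python3 - <<'E'
from workcell import r, command_gripper, optics
import cv2,numpy as np
for n in ["scene","side","wrist"]:
    im,d=optics.get_image(n); cv2.imwrite(f"pics/{n}0.png",im[:,:,::-1]); np.save(f"pics/{n}0_d.npy",d)
    m=optics.camera_model(n); print(n,{k:np.round(v,3).tolist() for k,v in m.items()})
s=r.read_state(); print(s['time_s'],s['eef_pos'],s['eef_rot'],s['grip_width'],r.tip_extent)
E
```

```text
pics
scene {'K': [[381.229, 0.0, 319.581], [0.0, 381.229, 199.84], [0.0, 0.0, 1.0]], 'R': [[-0.005, 1.0, -0.004], [0.691, 0.001, -0.723], [-0.723, -0.007, -0.691]], 't': [0.012, -0.316, 1.597]}
side {'K': [[396.266, 0.0, 324.342], [0.0, 396.266, 204.435], [0.0, 0.0, 1.0]], 'R': [[0.841, -0.541, -0.004], [-0.398, -0.613, -0.682], [0.367, 0.575, -0.731]], 't': [-0.446, 0.26, 0.942]}
wrist {'K': [[315.894, 0.0, 320.739], [0.0, 315.894, 204.418], [0.0, 0.0, 1.0]], 'tool_from_camera': [[-0.002, -0.964, -0.267, 0.069], [1.0, -0.002, -0.0, -0.001], [-0.0, -0.267, 0.964, -0.117], [0.0, 0.0, 0.0, 1.0]]}
0.15 [5.24739866e-01 5.26520853e-05 2.55785900e-01] [ 7.07101545e-01  7.07111789e-01 -3.36970530e-04 -4.57832316e-04] 0.08563182630284681 0.025
```

View pics/scene0.png

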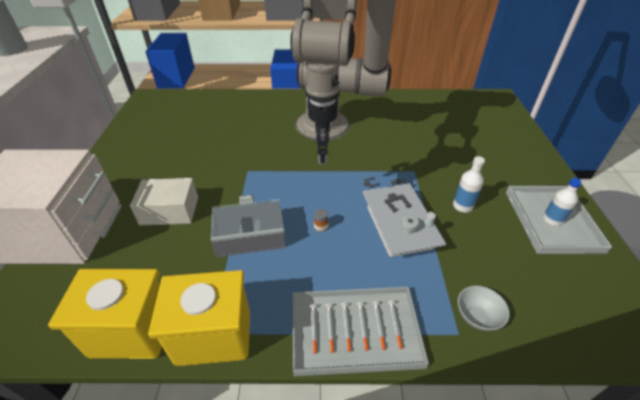

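View pics/side0.png

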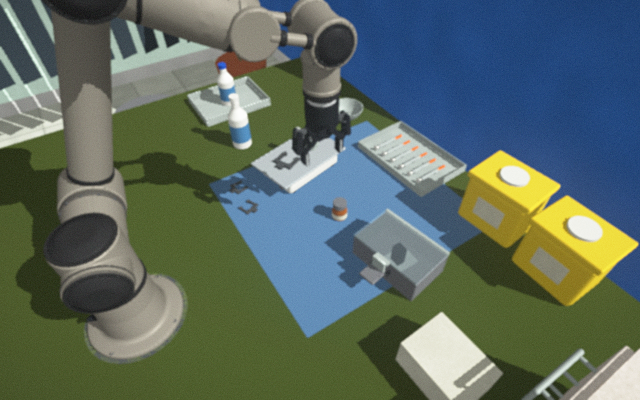

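View pics/wrist0.png

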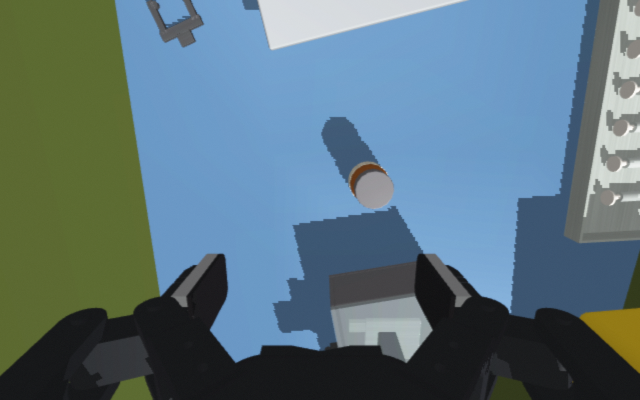

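Mixer is at image right (+y) in the scene view at about (402,218), and the case is at (248,227). Next I'll get rough positions, then take a wrist view over each.

```bash
cat > h.py <<'E'
from workcell import r, command_gripper, optics
import cv2,numpy as np
from scipy.spatial.transform import Rotation as Ro
def rays(cam,uv,pose=None):
    m=optics.camera_model(cam); K=m['K']
    uv=np.atleast_2d(np.asarray(uv,float))
    d=np.c_[uv,np.ones(len(uv))]@np.linalg.inv(K).T
    if cam=='wrist':
        T=m['tool_from_camera']; p,q=pose; R=Ro.from_quat(q).as_matrix()
        return R@T[:3,3]+np.array(p), d@(R@T[:3,:3]).T
    return -m['R'].T@m['t'], d@m['R']
def onplane(cam,uv,z,pose=None):
    o,d=rays(cam,uv,pose); s=(z-o[2])/d[:,2]; return o+d*s[:,None]
def topix(cam,X,pose=None):
    m=optics.camera_model(cam); X=np.atleast_2d(X)
    if cam=='wrist':
        T=m['tool_from_camera']; p,q=pose; R=Ro.from_quat(q).as_matrix()
        c=((X-p)@R-T[:3,3])@T[:3,:3]
    else: c=X@m['R'].T+m['t']
    u=c@m['K'].T; return u[:,:2]/u[:,2:]
def down(yaw):
    # tool z down, tool x axis (camera side) at world heading yaw
    c,s=np.cos(yaw),np.sin(yaw)
    return Ro.from_matrix(np.array([[c,s,0],[s,-c,0],[0,0,-1]])).as_quat()
def pose():
    s=r.read_state(); return np.array(s['eef_pos']),np.array(s['eef_rot'])
def shot(name,cam='wrist'):
    p=pose(); im,d=optics.get_image(cam)
    cv2.imwrite(f'pics/{name}.png',im[:,:,::-1]); np.savez(f'pics/{name}.npz',im=im,d=d,p=p[0],q=p[1]); return im,d,p
def load(name):
    f=np.load(f'pics/{name}.npz'); return f['im'],f['d'],(f['p'],f['q'])
E
python3 - <<'E'
from h import *
print(onplane('scene',[[364,186],[411,183],[442,245],[393,253],[412,224],[400,202],[431,217]],.06).round(3))
print('case',onplane('scene',[[211,206],[282,201],[285,246],[215,253]],.07).round(3))
print('pad',onplane('scene',[[246,200]],.053).round(3))
print('jar',onplane('scene',[[320,226]],.0).round(3), 'spray',onplane('scene',[[464,208]],.0).round(3))
print('carton',onplane('scene',[[134,212],[190,221]],.0).round(3))
for n,(x0,x1,y0,y1) in {'m':(340,460,160,270),'c':(190,340,180,270)}.items():
    im=cv2.imread('pics/scene0.png')[y0:y1,x0:x1]; cv2.imwrite(f'pics/crop_{n}.png',cv2.resize(im,None,fx=5,fy=5,interpolation=2))
E
```

```text
[[0.457 0.133 0.06 ]
 [0.442 0.287 0.06 ]
 [0.7   0.328 0.06 ]
 [0.728 0.19  0.06 ]
 [0.622 0.259 0.06 ]
 [0.53  0.238 0.06 ]
 [0.594 0.32  0.06 ]]
case [[ 0.559 -0.335  0.07 ]
 [ 0.537 -0.123  0.07 ]
 [ 0.713 -0.101  0.07 ]
 [ 0.737 -0.287  0.07 ]]
pad [[ 0.515 -0.238  0.053]]
jar [[ 0.576 -0.007  0.   ]] spray [[0.496 0.459 0.   ]]
carton [[ 0.516 -0.607  0.   ]
 [ 0.555 -0.416  0.   ]]
```

View pics/crop_m.png

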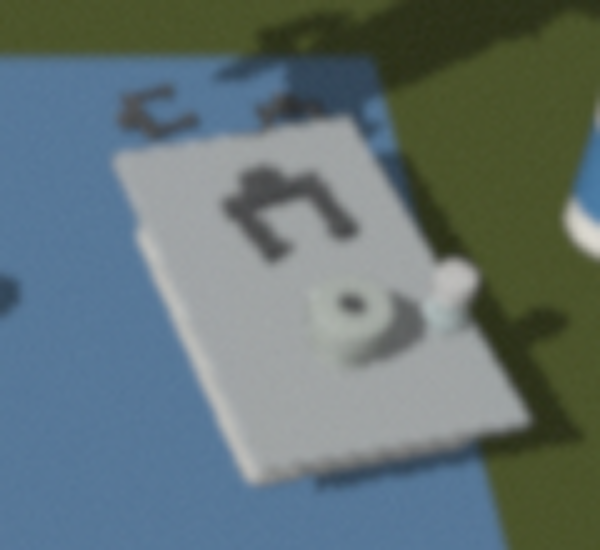

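View pics/crop_c.png

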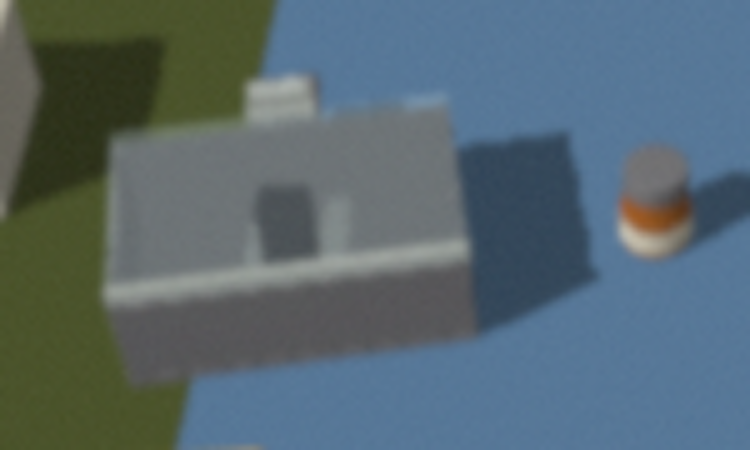

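The clip candidates are the one on the platform at scene (400,202), the one on the table at (371,183), and the one on the table at (398,183). By the description I want the one on the platform. I'll check that close up with the wrist camera.

```bash
python3 - <<'E'
from h import *
r.reach([0.56,0.14,0.32],down(np.pi/2)); shot('wm')
r.reach([0.58,-0.30,0.34],down(np.pi/2)); shot('wc')
print(r.read_state()['time_s'],r.read_state()['joint_positions'])
E
```

```text
2.5417 [-5.92544762e-01  5.54732755e-01  9.58285314e-01  3.24516050e-04
  1.62849232e+00 -5.94333952e-01]
```

View pics/wm.png

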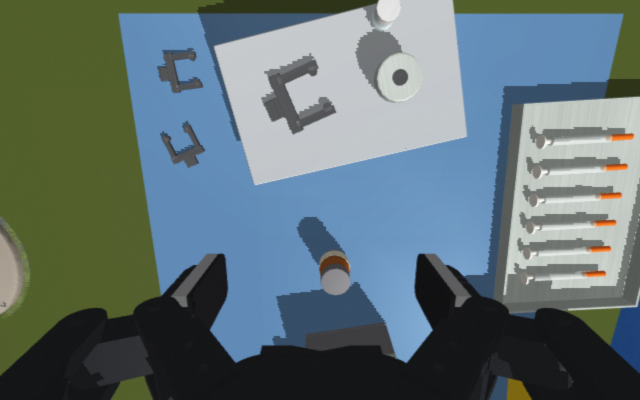

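View pics/wc.png

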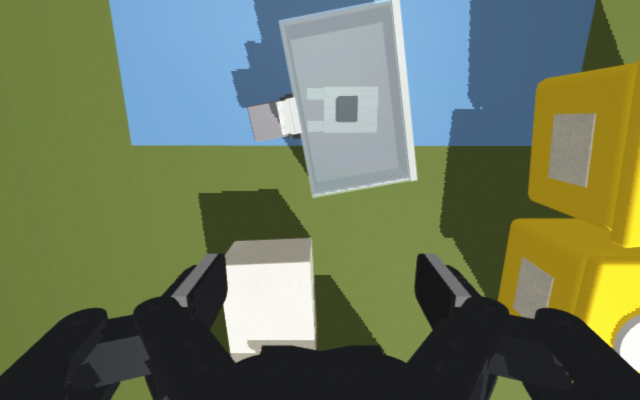

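The wrist view shows the large clip at (298,93) on the platform, with its mouth toward the spindle at (400,77). There are two smaller clips on the table, at (181,70) and (183,147). The fork lies under the lid at (347,108). Next I'll check enlarged crops.

```bash
python3 - <<'E'
import cv2
a=cv2.imread('pics/wm.png')[0:190,200:480]; cv2.imwrite('pics/wm_c.png',cv2.resize(a,None,fx=2.8,fy=2.8,interpolation=0))
a=cv2.imread('pics/wc.png')[0:200,240:430]; cv2.imwrite('pics/wc_c.png',cv2.resize(a,None,fx=3,fy=3,interpolation=0))
E
```

```text
(no output)
```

View pics/wm_c.png

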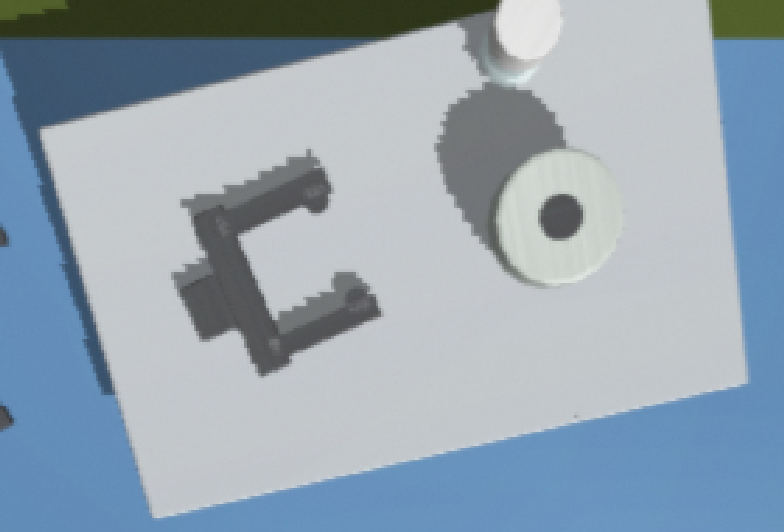

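View pics/wc_c.png

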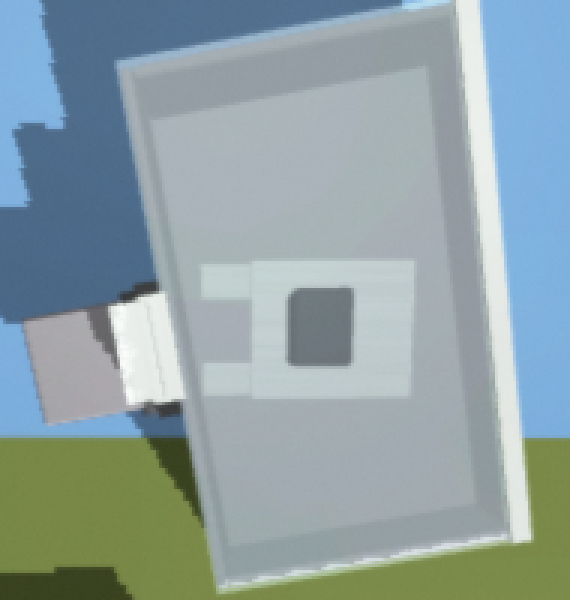

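The large clip on the platform is confirmed: its bar and tab are at left and its mouth faces the spindle. The fork lies with its prongs toward the case's front (-x), not +y as the text says, so I'll trust the picture. Now I'll compute positions.

```bash
python3 - <<'E'
from h import *
im,d,p=load('wc')
c=lambda L:[(240+u/3,v/3) for u,v in L]
print('lid corners FL,FR,BR(lid top .076)\n',onplane('wrist',c([(118,62),(218,592),(531,540),(456,0)]),.074,p).round(4))
print('pad',onplane('wrist',c([(23,322),(110,307),(130,407),(45,423),(78,364)]),.053,p).round(4))
print('plate prong ends, rear', onplane('wrist',c([(201,264),(201,395),(415,261),(412,399)]),.013,p).round(4))
print('grip top',onplane('wrist',c([(288,288),(354,288),(354,366),(288,366)]),.067,p).round(4))
im,d,p=load('wm')
c=lambda L:[(200+u/2.8,v/2.8) for u,v in L]
print('plat',onplane('wrist',c([(41,128),(155,517),(748,382),(709,0)]),.06,p).round(4))
# segment clip
g=cv2.cvtColor(im,cv2.COLOR_RGB2GRAY); 
reg=np.zeros_like(g); reg[45:145,255:345]=1
hsv=cv2.cvtColor(im,cv2.COLOR_RGB2HSV)
print(im[93,290],im[60,330],im[20,380],d[77,400],d[93,285])
print('spindle top hi',d[77,385])
E
```

```text
lid corners FL,FR,BR(lid top .076)
 [[ 0.5344 -0.1291  0.074 ]
 [ 0.5691 -0.3268  0.074 ]
 [ 0.6979 -0.3048  0.074 ]
 [ 0.6554 -0.1095  0.074 ]]
pad [[ 0.4898 -0.2184  0.053 ]
 [ 0.5255 -0.2126  0.053 ]
 [ 0.5323 -0.2524  0.053 ]
 [ 0.4965 -0.2589  0.053 ]
 [ 0.5114 -0.235   0.053 ]]
plate prong ends, rear [[ 0.5611 -0.1928  0.013 ]
 [ 0.5604 -0.2492  0.013 ]
 [ 0.6555 -0.1916  0.013 ]
 [ 0.657  -0.2511  0.013 ]]
grip top [[ 0.5971 -0.2062  0.067 ]
 [ 0.6229 -0.2062  0.067 ]
 [ 0.6238 -0.2357  0.067 ]
 [ 0.5975 -0.2356  0.067 ]]
plat [[0.4431 0.2832 0.06  ]
 [0.4786 0.1292 0.06  ]
 [0.7291 0.1864 0.06  ]
 [0.6973 0.3265 0.06  ]]
[195 199 203] [197 202 204] [141 142 141] 0.31981125 0.35043678
spindle top hi 0.32004863
```

```bash
python3 - <<'E'
from h import *
q=(Ro.from_euler('y',-15,degrees=True)*Ro.from_quat(down(np.radians(100)))).as_quat()
z=Ro.from_quat(q).as_matrix()[:,2]; print(z)
tip=np.array([.507,-.236,.10]); command_gripper(0.0)
r.reach(tip-.025*z,q)
tip[2]=.062; r.move_straight(tip-.025*z,speed=.1)
tip[2]=.039
print(r.move_straight(tip-.025*z,speed=.03,max_force=11))
s=r.read_state(); print(s['time_s'],(np.array(s['eef_pos'])+.025*z).round(4),np.round(s['contact_force'],2))
t2=np.array(s['eef_pos'])+[-.05,0,.05]
r.move_straight(t2,speed=.2)
r.hold(.6)
shot('s1','scene')
print(r.read_state()['time_s'])
E
```

```text
[ 0.25881905  0.         -0.96592583]
True
5.4 [ 0.5071 -0.2364  0.0441] [-4.4   0.8   9.86]
6.5583
```

View pics/s1.png

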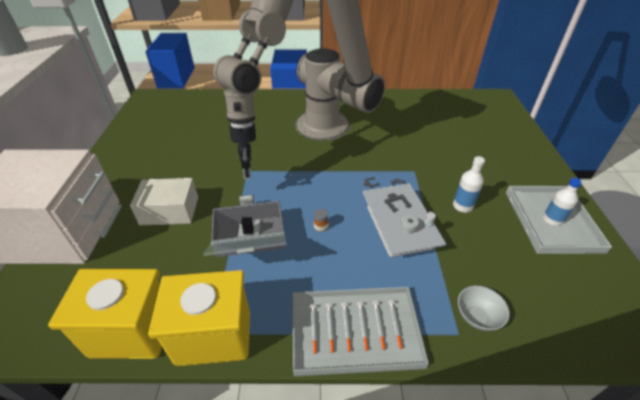

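The lid is thrown back, seen at scene (247,245), and the fork is exposed at (247,226). Next is the grasp.

```bash
python3 - <<'E'
from h import *
q=down(np.pi)
command_gripper(0.07)
r.reach([.6108,-.2211,.20],q); s=r.read_state(); print(s['joint_positions'])
print(r.move_straight([.6108,-.2211,.053],speed=.12,max_force=12))
s=r.read_state(); print(s['eef_pos'])
command_gripper(0.0,80); s=r.read_state(); print(s['grip_width'],s['contact_force'])
r.move_straight([.6108,-.2211,.20],speed=.12)
s=r.read_state();print(s['grip_width'],s['contact_force'],s['time_s'])
shot('wg')
E
```

```text
[-4.65718646e-01  6.15758439e-01  1.23244043e+00  2.18048356e-04
  1.29527796e+00 -2.03423626e+00]
False
[ 0.61128403 -0.22134773  0.05389582]
0.029433827948147025 [-0.08326862  0.09769539  3.58329918]
0.029291598324733152 [-0.29160466 -0.72798816 -1.69663513] 11.2917
```

View pics/wg.png

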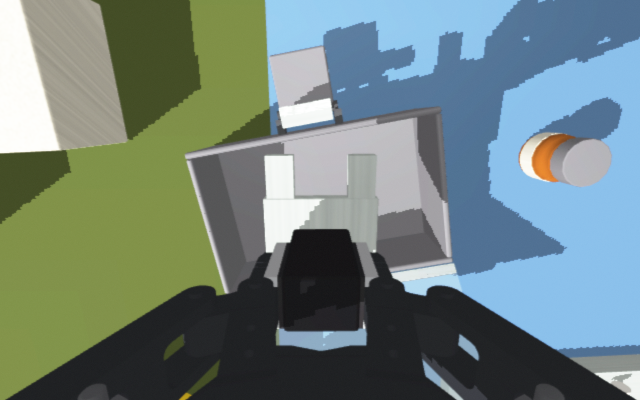

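```bash
python3 - <<'E'
from h import *
im,d,p=load('wg')
P=onplane('wrist',[[265,154],[294,154],[348,154],[376,154],[264,197],[378,197]],p[0][2]-.0409,p)
R=Ro.from_quat(p[1]).as_matrix(); print(((P-p[0])@R).round(4))
im,d,p=load('wm')
g=cv2.cvtColor(im,cv2.COLOR_RGB2GRAY)
m=((g<105)).astype(np.uint8); m[:50]=0;m[140:]=0;m[:,:255]=0;m[:,345:]=0
m=cv2.morphologyEx(m,cv2.MORPH_OPEN,np.ones((2,2)))
cs,_=cv2.findContours(m,0,1); c=max(cs,key=cv2.contourArea); W=onplane('wrist',c[:,0,:].astype(float),.068,p)[:,:2]
rc=cv2.minAreaRect((W*1000).astype(np.float32)); print(rc)
v=cv2.resize(im[:,:,::-1],None,fx=1,fy=1).copy(); cv2.drawContours(v,[c],-1,(0,0,255),1)
cv2.imwrite('pics/clipc.png',cv2.resize(v[40:150,245:355],None,fx=5,fy=5,interpolation=0))
# spindle: head top circle z=.093
cir=cv2.HoughCircles(g[40:120,360:440],cv2.HOUGH_GRADIENT,1,50,param1=100,param2=10,minRadius=17,maxRadius=30); print(cir)
hole=(g<90).astype(np.uint8); hole[:60]=0;hole[95:]=0;hole[:,:385]=0;hole[:,420:]=0
M=cv2.moments(hole,True); uv=(M['m10']/M['m00'],M['m01']/M['m00']); print(uv,onplane('wrist',[uv],.093,p))
if cir is not None: print(onplane('wrist',cir[0,:,:2]+[360,40],.093,p))
# side/scene platform
print('mixer->spindle predicted')
for yaw in (10.5,11.5,12.5):
  y=np.radians(yaw);print(yaw)
E
```

```text
[[ 0.051  -0.0265  0.041 ]
 [ 0.051  -0.0121  0.041 ]
 [ 0.0509  0.0148  0.041 ]
 [ 0.0509  0.0287  0.041 ]
 [ 0.0289 -0.0281  0.0409]
 [ 0.0288  0.0307  0.041 ]]
((534.2349853515625, 226.68051147460938), (69.79398345947266, 65.3675537109375), 23.179243087768555)
[[[36.5 35.5 25.7]]]
(399.82666666666665, 76.83333333333333) [[0.64100314 0.24748685 0.093     ]]
[[0.63754834 0.24875273 0.093     ]]
mixer->spindle predicted
10.5
11.5
12.5
```

View pics/clipc.png

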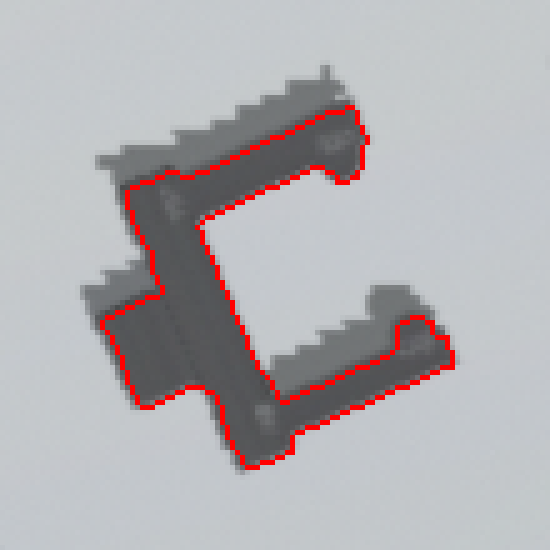

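The fork is held square: in the tool frame its prong tips are at x = 51 mm, with about 1.2 mm lateral offset. The clip is at (0.547, 0.232) with heading 23.2°, and the spindle is at (0.641, 0.2475). I'll move the fork behind the clip, above the platform, and look again.

```bash
cat >> h.py <<'E'
FO=np.array([.001,.0012])  # fork origin in tool x,y
FZ=.0489
def tcp_for_fork(xy,hd,z):
    c,s=np.cos(hd),np.sin(hd)
    off=FO[0]*np.array([c,s])+FO[1]*np.array([s,-c])
    return np.r_[np.array(xy)-off,z+FZ],down(hd)
E
python3 - <<'E'
from h import *
C=np.array([.5471,.2322]); h=np.radians(23.2); u=np.array([np.cos(h),np.sin(h)])
r.move_straight([.6,-.2211,.26],speed=.2)
p,q=tcp_for_fork(C-.110*u,h,.13); j=r.solve_ik(p,q); print(np.round(j,2))
r.reach(p,q); p,q=tcp_for_fork(C-.110*u,h,.085); r.move_straight(p,q,speed=.1)
s=r.read_state(); print(s['time_s'],s['grip_width'])
shot('wp')
E
```

```text
[ 0.24  0.35  1.75 -0.    1.04  1.41]
15.3 0.029191592686355364
```

View pics/wp.png

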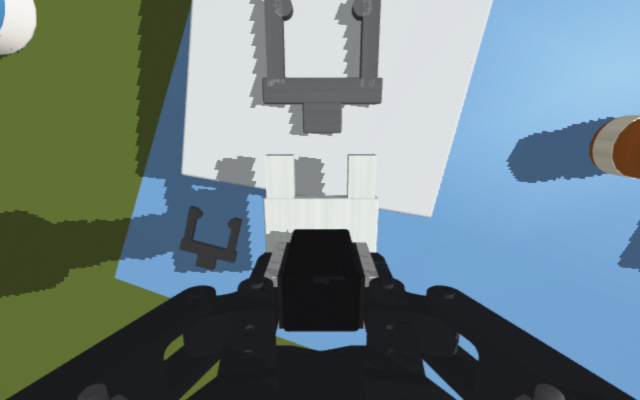

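```bash
python3 - <<'E'
from h import *
im,d,p=load('wp'); R=Ro.from_quat(p[1]).as_matrix()
P=onplane('wrist',[[303.5,132.5],[342,132.5],[263.5,103],[382,103],[264,79],[285,79],[361,79]],.068,p); print(((P-p[0])@R).round(4)); print(P.round(4))
F=onplane('wrist',[[265,154],[294,154],[348,154],[376.5,154]],p[0][2]-.0409,p);print(((F-p[0])@R).round(4))
a=cv2.resize(im[60:220,240:400,::-1],None,fx=4,fy=4,interpolation=0); cv2.imwrite('pics/wp_c.png',a[:600])
E
```

```text
[[ 0.0585 -0.0114  0.0662]
 [ 0.0585  0.0104  0.0662]
 [ 0.0745 -0.0333  0.0662]
 [ 0.0744  0.0323  0.0662]
 [ 0.0869 -0.0324  0.0662]
 [ 0.0869 -0.021   0.0662]
 [ 0.0868  0.0203  0.0662]]
[[0.4942 0.2231 0.068 ]
 [0.5028 0.203  0.068 ]
 [0.5003 0.2495 0.068 ]
 [0.526  0.1892 0.068 ]
 [0.5121 0.2536 0.068 ]
 [0.5165 0.2431 0.068 ]
 [0.5327 0.2051 0.068 ]]
[[ 0.0493 -0.0294  0.0409]
 [ 0.0493 -0.0149  0.0409]
 [ 0.0492  0.0119  0.0409]
 [ 0.0492  0.0261  0.0409]]
```

View pics/wp_c.png

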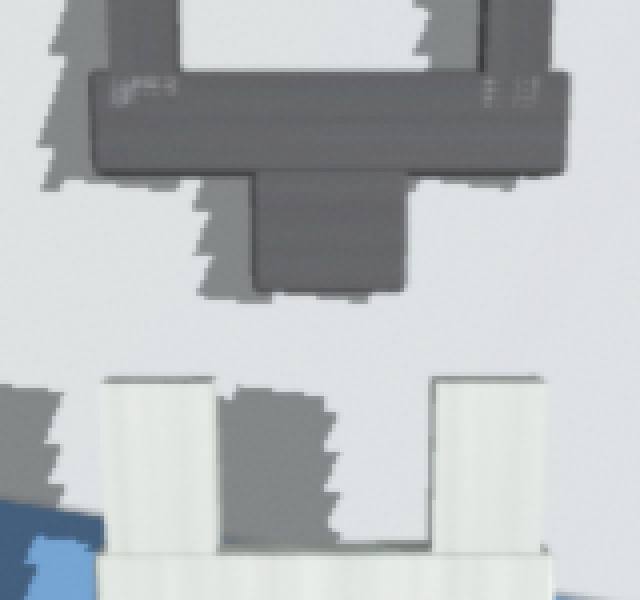

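```bash
python3 - <<'E'
from h import *
for i in range(2): print(optics.camera_model('wrist')['tool_from_camera'].round(4).tolist())
for n in ('wm','wc','wg','wp'):
    im,d,p=load(n); print(n,p[0].round(4),Ro.from_quat(p[1]).as_matrix().round(4).tolist())
E
```

```text
[[-0.0021, -0.9637, -0.2669, 0.067], [1.0, -0.002, -0.0008, -0.0015], [0.0003, -0.2669, 0.9637, -0.1173], [0.0, 0.0, 0.0, 1.0]]
[[-0.0021, -0.9637, -0.2669, 0.067], [1.0, -0.002, -0.0008, -0.0015], [0.0003, -0.2669, 0.9637, -0.1173], [0.0, 0.0, 0.0, 1.0]]
wm [0.5597 0.1399 0.3194] [[-0.0009, 1.0, -0.0011], [1.0, 0.0009, -0.0007], [-0.0007, -0.0011, -1.0]]
wc [ 0.5804 -0.2987  0.3401] [[-0.0015, 1.0, 0.0002], [1.0, 0.0015, 0.0004], [0.0004, 0.0002, -1.0]]
wg [ 0.6104 -0.2209  0.199 ] [[-1.0, 0.0, -0.0016], [0.0, 1.0, 0.0008], [0.0016, 0.0008, -1.0]]
wp [0.4449 0.1896 0.1342] [[0.9192, 0.3939, 0.0003], [0.3939, -0.9192, 0.0001], [0.0003, 0.0001, -1.0]]
```

The camera calibration is redrawn in every process, by about 2 mm. Relative measurements within one picture are the reliable ones: the tab is centred between the prongs to 1 mm and the heading matches. Now I'll lower the fork, engage, and start the curved push, stopping short of the spindle for a look.

```bash
sed -i 's/^FO=.*/FO=np.zeros(2)/' h.py; cat > plan.py <<'E'
from h import *
h0=np.radians(23.2); C0=np.array([.5457,.2317]); S=np.array([.6396,.2470])
def U(h): return np.array([np.cos(h),np.sin(h)])
def right(h): return np.array([np.sin(h),-np.cos(h)])
ref0=C0-.014*U(h0); Rr=.12; O=ref0+Rr*right(h0)
def arc(h): return O-Rr*right(h)
def miss(h):  # lateral miss of spindle from heading line
    return (S-arc(h))@right(h)
from scipy.optimize import brentq
hE=brentq(miss,h0,h0-np.radians(40))
E
python3 - <<'E'
from plan import *
print('hE',np.degrees(hE),'straight',(S-arc(hE))@U(hE)-.014)
F=C0-.109*U(h0)
p,q=tcp_for_fork(F,h0,.085); r.move_straight(p,q,speed=.1)
p,q=tcp_for_fork(F,h0,.062); print(r.move_straight(p,q,speed=.06,max_force=10))
p,q=tcp_for_fork(C0-.0845*U(h0),h0,.062); print(r.move_straight(p,q,speed=.05,max_force=8))
s=r.read_state(); print(s['eef_pos'],s['contact_force'],s['time_s'])
shot('we')
E
```

```text
hE 9.13720756098489 straight 0.06556032578640655
False
False
[0.46788716 0.19840494 0.11072282] [ 0.2256511  -0.20238776 -1.28300186] 16.775
```

View pics/we.png

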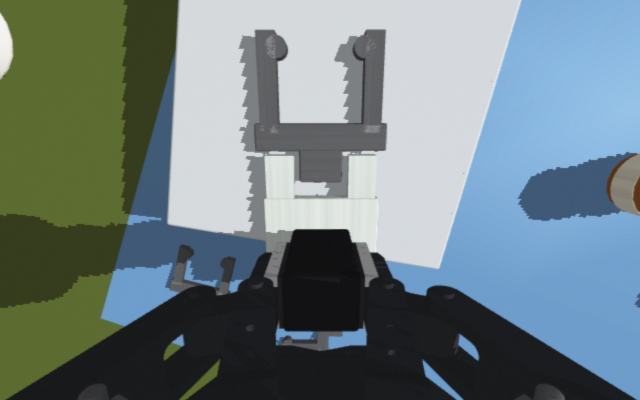

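The prongs straddle the tab, with the bar at row 137 and prong ends at row 153. Next I'll push along the arc and then most of the straight run.

```bash
python3 - <<'E'
from plan import *
st=[]
for h in np.linspace(h0,hE,7)[1:]: st.append((arc(h)+.014*U(h)-.084*U(h),h))
st.append((S-(.084+.040)*U(hE),hE))
for f,h in st:
    p,q=tcp_for_fork(f,h,.062); b=r.move_straight(p,q,speed=.04,max_force=15)
    s=r.read_state(); print(b,np.round(s['contact_force'],1),s['time_s'])
    if b: break
shot('w2')
E
```

```text
False [ 1.3  0.6 -2. ] 17.125
False [ 0.1 -0.  -1.6] 17.4167
False [ 0.3 -0.8 -1.7] 17.7083
False [ 0.5 -0.2 -1.5] 18.0
False [-0.4  0.4 -1.2] 18.2917
False [ 0.3 -0.4 -2.3] 18.5833
False [-0.3  0.5 -2.2] 19.375
```

View pics/w2.png

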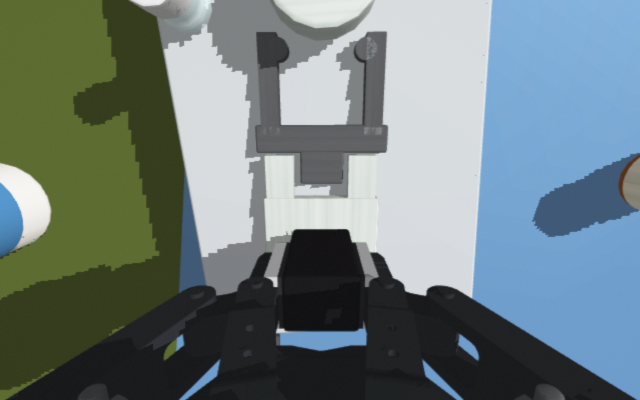

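The clip follows squarely: its centre is at column 321 and the spindle head at about 323. Now the final push.

```bash
python3 - <<'E'
from plan import *
S2=S+.0008*right(hE)
for k in (.030,.022,.014,.008,.004,.001):
    p,q=tcp_for_fork(S2-(.084+k)*U(hE),hE,.062); b=r.move_straight(p,q,speed=.03,max_force=30)
    s=r.read_state(); print(k,b,np.round(s['contact_force'],1),np.round(s['eef_pos'],4),s['time_s'])
    if b: break
shot('w3')
im,d,_=shot('s3','scene'); im,d,_=shot('d3','side')
a=cv2.imread('pics/d3.png')[120:220,230:370]; cv2.imwrite('pics/d3c.png',cv2.resize(a,None,fx=5,fy=5))
E
```

```text
0.03 False [ 0.1  0.1 -1.6] [0.5273 0.2281 0.1108] 19.9083
0.022 False [-5.  -0.6  0.7] [0.5342 0.2294 0.1107] 20.325
0.014 False [-0.6 -0.5 -2. ] [0.5434 0.2307 0.1108] 20.7417
0.008 False [ 0.5  0.6 -1.4] [0.5496 0.2316 0.1111] 21.0917
0.004 False [-0.5 -0.5 -1.5] [0.5531 0.2323 0.1109] 21.375
0.001 False [ 0.1  0.7 -2.8] [0.556  0.2327 0.1109] 21.625
```

View pics/w3.png

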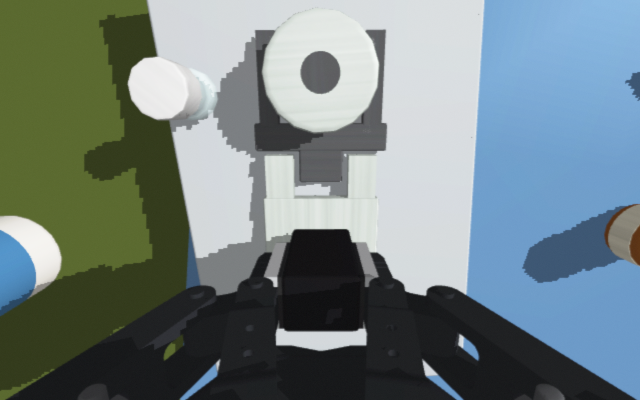

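View pics/d3c.png

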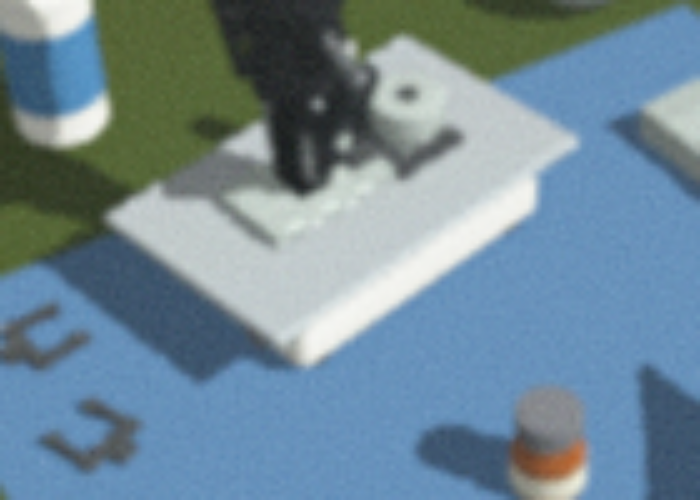

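```bash
python3 - <<'E'
from plan import *
im,d,p=load('w3'); R=Ro.from_quat(p[1]).as_matrix()
g=cv2.cvtColor(im,cv2.COLOR_RGB2GRAY)
m=(g<110).astype(np.uint8); m[:45]=0;m[100:]=0;m[:,:295]=0;m[:,345:]=0
M=cv2.moments(m,True); hole=(M['m10']/M['m00'],M['m01']/M['m00']); print(hole)
T=lambda uv,z:((onplane('wrist',uv,z,p)-p[0])@R)
print(T([hole],.093)[0].round(4))
# bar rear bottom edges
print(g[130:170,262],g[130:170,380])
print(T([[255,150],[386,150],[299,182],[342,182]],.068).round(4), T([[279,154],[362,154]],.070).round(4))
a=cv2.resize(im[0:200,240:400,::-1],None,fx=3,fy=3,interpolation=0); cv2.imwrite('pics/w3c.png',a)
E
```

```text
(319.9706362153344, 71.91517128874388)
[ 0.0839 -0.0017  0.0179]
[ 54  54  55  55  55  53  53  54  54  54  55  54  55  54  54  54  54  54
  55  62  67 105 125 128 126 127 126 126 127 126 127 127 126 126 127 127
 127 127 127 127] [ 96  95  96  96  96  93  94  96  97  97  96  97  96  95  96  96  96  96
  94  87 113 212 219 219 220 220 219 219 220 219 220 219 220 219 220 220
 219 219 220 219]
[[ 0.0507 -0.0345  0.0429]
 [ 0.0506  0.0313  0.0429]
 [ 0.0343 -0.0127  0.0429]
 [ 0.0343  0.0095  0.0429]] [[ 0.0489 -0.0222  0.0409]
 [ 0.0488  0.0191  0.0409]]
```

View pics/w3c.png

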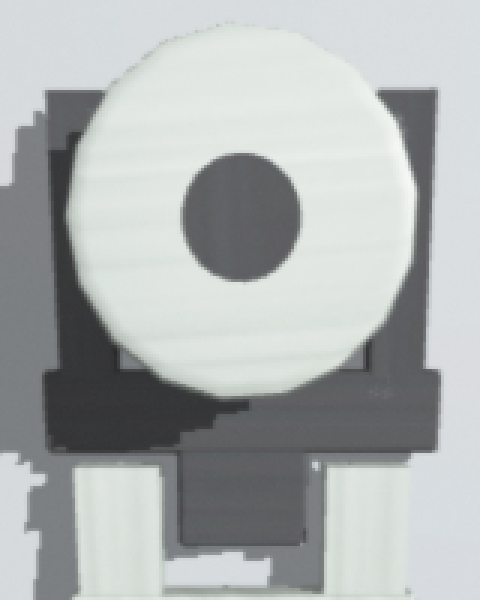

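The clip has snapped home. The force peaked near 5 N and then vanished, the clip drew 1.8 mm ahead of the prongs, and the bar-to-axis distance measures 33.2 mm against 34 nominal, with 0.1 mm lateral error. I'll retreat, check it in the open, and carry the fork above the case.

```bash
python3 - <<'E'
from plan import *
p,q=tcp_for_fork(S-(.084+.035)*U(hE),hE,.062); r.move_straight(p,q,speed=.08)
p[2]=.27; r.move_straight(p,q,speed=.2)
shot('w4')
hc=np.radians(99.8)
p,q=tcp_for_fork([.6158,-.2169],hc,.2); r.reach(p,q)
s=r.read_state(); print(s['time_s'],s['grip_width'],np.round(s['joint_positions'],2))
shot('w5')
E
```

```text
25.3333 0.029563725480247296 [-0.46  0.59  1.14  0.    1.41 -0.63]
```

View pics/w4.png

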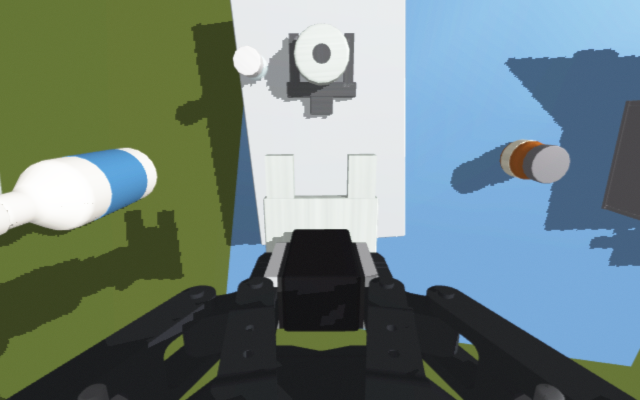

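View pics/w5.png

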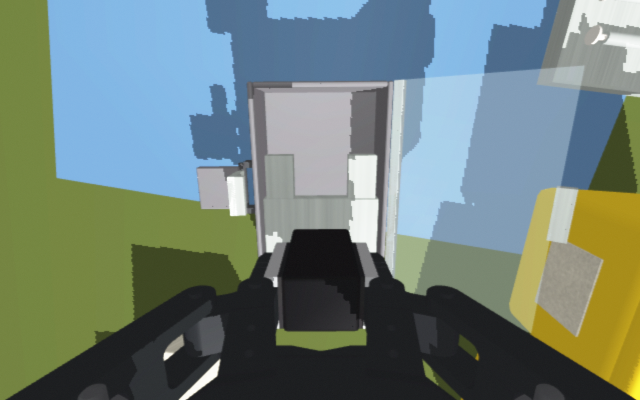

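The clip sits in the groove with the vial, jar and bottle in place. The fork is centred over the case, aligned with it. Next I'll lower it until it touches, release, and check.

```bash
python3 - <<'E'
from plan import *
im,d,pp=load('w5'); R=Ro.from_quat(pp[1]).as_matrix()
T=((onplane('wrist',[[256,150],[390,150],[320,85]],.07,pp)-pp[0])@R); print(T.round(4))
F=((onplane('wrist',[[265,154],[376.5,154]],pp[0][2]-.0409,pp)-pp[0])@R); print(F.round(4))
dy=T[:2,1].mean()-F[:,1].mean(); print('dy',dy)
hc=np.radians(99.8)
xy=np.array([.6158,-.2169])+np.clip(dy,-.005,.005)*right(hc)
p,q=tcp_for_fork(xy,hc,.03); print(r.move_straight(p,q,speed=.15,max_force=15))
p,q=tcp_for_fork(xy,hc,.009); print(r.move_straight(p,q,speed=.05,max_force=15))
p,q=tcp_for_fork(xy,hc,.003); print(r.move_straight(p,q,speed=.02,max_force=5))
s=r.read_state(); print(s['eef_pos'],np.round(s['contact_force'],1))
command_gripper(.05); r.hold(.2)
pz=s['eef_pos'].copy() if hasattr(s['eef_pos'],'copy') else list(s['eef_pos'])
pz[2]=.20; print(r.move_straight(pz,speed=.1,max_force=8))
pz[1]-=.08; pz[2]=.27; r.move_straight(pz,speed=.2)
s=r.read_state(); print(s['time_s'],s['grip_width'],np.round(s['contact_force'],1))
shot('w6'); shot('s6','scene')
E
```

```text
[[ 0.0395 -0.0611  0.1788]
 [ 0.0393  0.0633  0.1788]
 [ 0.0961 -0.0015  0.1788]]
[[ 0.0513 -0.0287  0.0409]
 [ 0.0512  0.0268  0.0409]]
dy 0.0020882440211094453
False
False
True
[ 0.61837532 -0.2168026   0.05354342] [-0.3  0.5  3.7]
False
30.3833 0.05010410450353634 [-0.3  0.3 -0.8]
```

View pics/w6.png

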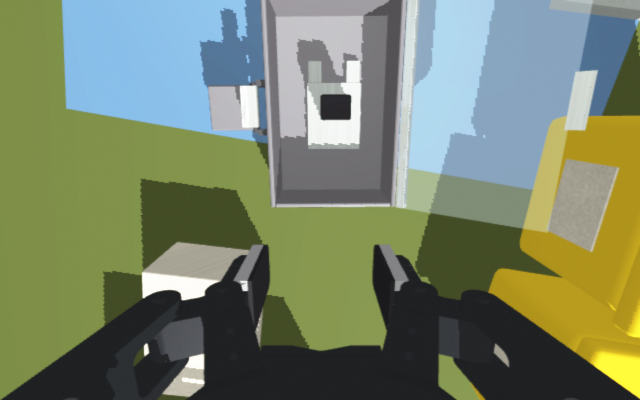

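View pics/s6.png

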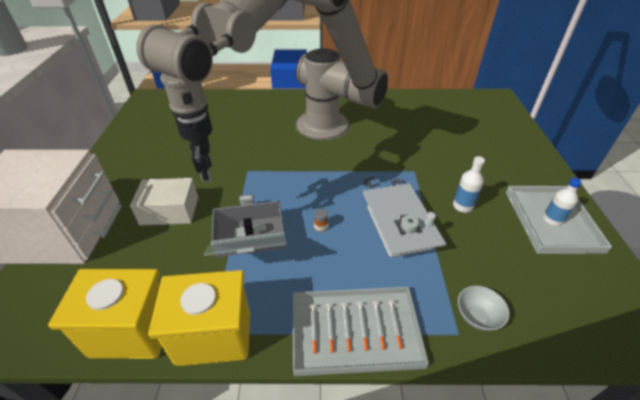

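The fork lies flat on the case floor at wrist (334,105), clear of the walls. The lid is open, the clip is in place, and the gripper is free of everything.

```bash
python3 -c "
from h import *
print(r.finish_job(), r.read_state()['time_s'])"
```

```text
the job is handed in; nothing more can be done
the job is handed in; nothing more can be done
```

The job is handed in at about 30 s on the robot's clock; no verdict is reported. I opened the case with the catch and took out the fork. With it I pushed the large clip along a short arc and a straight run until it snapped into the groove. The fork was then lowered to light contact with the case floor (5 N stop) and released.

**Last checks:**
- **Clip:** the push force rose to about 5 N and then vanished. The clip drew 1.8 mm ahead of the prongs. Its bar sat 33.2 mm from the spindle axis (nominal 34), with about 0.1 mm sideways error. After I backed off, pictures still showed it in the groove.
- **Fork:** it lies flat on the case floor, clear of the walls. I judged this by eye from the picture and did not measure its final tilt or height.
- **Lid and bystanders:** the lid is open and I saw no shift in the spray bottle, jar, vial or carton, judged by eye from the pictures.
- **Robot:** the gripper ended clear of everything.

**Disagreements:**
- The fork lay with its prongs toward the case's front, not its +y side as described. I followed the picture, then laid it back with the prongs toward +y.
- The camera calibration changed by about 2 mm between scripts, so I used measurements taken within single pictures to align the push and the placing.

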